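Size the bangle from the top of the pile

ROBOT

A 6-joint arm with a two-finger parallel gripper is mounted at the origin on the work surface. World frame = base frame: x ahead of the robot, y to its left, z up, the work surface at z = 0. Lengths are in mm, angles in rad, forces in N, time in s.
With the tool pointing down it reaches from about 425 to 925 mm from the base axis. Payload 12.5 kg.
Tool frame: the origin (TCP) lies at the very end of the fingers, on their centre line; the grasp point (between the pads) lies arm.grip_point_offset behind it (arm.grip_point_offset is the distance from the TCP to the grasp point, in mm); z points along the fingers, y is the line along which they close (so a half turn about z gives the same grasp; the last joint's range is limited). The gripper opens to 85 mm and grips with 20 to 120 N. Pads are 22 mm wide; open, the fingers measure 114 mm over their backs; the gripper's body (76 mm by 85 mm) begins 54 mm behind the grasp point. The pads swing forward as they close: fully open they stand 13 mm farther back than shut.
Start: joints at [-1.45, 0.491, 1.559, -0, 1.092, -0.106], TCP at [140.56, -609.006, 231.327] pointing down, gripper open.
Joint ranges: [-3.1, 3.1], [-0.84, 2.19], [0.05, 2.79], [-1.13, 4.28], [0.06, 2.93], [-2.69, 2.69]. Speed limits (rad/s): [2.22, 2.22, 2.79, 3.14, 3.14, 3.14].

INTERFACE

Orientations are given as a rotation vector (axis times angle).
In Python, from bench import arm, vision gives the robot as it stands.
- The arm moves only by the shell command python3 -m jog 'ROWS' [FORCE]. ROWS is text: rows parted by semicolons, each of 5 numbers parted by spaces: the finger opening in mm, from 0 to 85.4, then the shift along the world's x, y, z scaled (see below), then the turn about the world's z scaled (see below). A call has 1 to 12 rows; each row is the pose to reach, as a shift and turn from the pose commanded when the call began; what a row does not reach only later rows make up. The controller multiplies each number of a shift by 0.25 m and each number of a turn by 45 degrees. A row lasts 1/12 s, in which the tool goes at most 41.7 mm and 7.16 degrees, less where a joint would pass 70% of its speed; a pose out of reach is approached as far as the arm can. A call with a number of a shift or a turn outside -1 to 1 is refused whole. A call with a gripper value outside its range is refused whole. The fingers move at their own pace and stop on an object; FORCE is the grip in N (left out, the last holds). Time passes only in rows, so rows that repeat a pose let the fingers close. It gives the time, the measured TCP pose, the force, the opening and the grip force at its end, in the units of the state.
- arm.state(): the state, without advancing time (a new reading comes with each control period).
- vision.read_camera(name): name is "scene" or "side" or "wrist"; returns (picture, depth): 400x640x3 uint8, red, green, blue; 400x640 float32, mm along the optical axis (not along the pixel's ray), 0 where there is no reading.
- vision.camera_params(name): a dict with "fx", "fy", "cx", "cy" (pixels), "camera_from_world" (4x4, takes a point from world to camera coordinates). Camera axes: x right, y down, z forward; pixel columns grow to the right and rows downward; lengths in mm; the calibration is good to about 2 mm. A picture is of the moment at which its call begins: read the wrist's pose just before it. camera_params takes no time and is no camera call; for the wrist camera it gives the pose at the moment of the call.
- arm.finish_job(): hands the job in; it is judged then, once.
The state is a dict: "time_s": time; "joint_pos": joint angles; "qvel": joint speeds; "tau": joint torques, N m; "tool_pos": TCP position; "tool_rot": TCP orientation; "ft_force": force on the tool from outside, world axes, zero at the start; "torque": the same for the moment, N m; "width": opening from 0.0 (shut) to 1.0 (fully open); "grasp_force": force on a finger pad.
Only numpy, scipy, OpenCV 4.12 (cv2) and the standard library are available. Lean on these libraries where they do the work, as an engineer would, in place of code of your own. Each camera call takes 0.05 s, during which the arm holds its last target. There are 200 camera calls.

TASK

Lift the jade-green bangle off the top of the pile in the round white dish, leaving the brass bangles there, and slide it level down the sizing cone until it stops and leave it on the cone. Then read the coloured band showing directly under its lower edge and slide the black pointer on the size board to the middle of the patches of that same colour. Leave the other green bangles and everything else on the vanity where they are.

Things in the scene. Friction and masses are not known exactly. Their poses are not given: they have to be found in the camera images.
- bangle_a: One of three jade-green bangles: loose ring 70 mm outside, 24 mm high, about 50 g, bore 50, 55 or 60 mm (each bangle another). Origin: centre of its lower face; z is its axis, upright. One of the three, any of them, starts on top of the pile in the dish; the other two on the organizer's low deck, where they stay. Lower faces start 34 mm above the table.
- bangle_b: One of three jade-green bangles: loose ring 70 mm outside, 24 mm high, about 50 g, bore 50, 55 or 60 mm (each bangle another). Origin: centre of its lower face; z is its axis, upright. One of the three, any of them, starts on top of the pile in the dish; the other two on the organizer's low deck, where they stay. Lower faces start 34 mm above the table.
- bangle_c: One of three jade-green bangles: loose ring 70 mm outside, 24 mm high, about 50 g, bore 50, 55 or 60 mm (each bangle another). Origin: centre of its lower face; z is its axis, upright. One of the three, any of them, starts on top of the pile in the dish; the other two on the organizer's low deck, where they stay. Lower faces start 34 mm above the table.
- dish: Round white ceramic dish, fixed, 124 mm across at the rim, 16 mm high, inner floor 6 mm above the table. Origin: centre of its underside. It holds the pile: two brass bangles, then one green bangle, all centred on the dish.
- spare_a: Slim brass bangle, loose, outer diameter 65 mm, bore 52 mm, 14 mm high, lowest in the pile in the dish. Origin: centre of its lower face. Must stay in the dish.
- spare_b: Slim brass bangle, loose, outer diameter 65 mm, bore 52 mm, 14 mm high, second in the pile in the dish. Origin: centre of its lower face. Must stay in the dish.
- sizer: Upright sizing cone, fixed. Origin: centre of its underside; z up. Foot 104 mm across, 30 mm high; smooth cone from 73 mm across at 30 mm height to 43 mm at 108 mm, then a blunt tip ending at 118 mm. Ivory with painted bands at heights: blue 56 to 69, yellow 69 to 82, red 82 to 95 mm. A bangle stops where the cone fills its bore, its lower edge then about 65, 78 or 91 mm high.
- cone_tip (a point): Top of the cone's rounded tip, on its axis, 118 mm above the table; the tip is 20 mm across 1 mm lower and 34 mm across 4 mm lower. A bangle that has stopped has its lower edge about two thirds up inside one coloured band, so that this band's colour shows directly under the edge.
- board: White size board lying flat, fixed, 85 x 190 x 12 mm. Origin: centre of its underside. The pointer runs along the board's y axis over the middle (x = 0). Pairs of coloured patches 28 mm long flank the track; going towards +y: grey (park, centred at y = -45 mm), red (-15 mm), yellow (+15 mm), blue (+45 mm).
- pointer_grip (a point): Grip point on the pointer, on its centre, 40 mm above the table. The pointer is an upright black block 16 mm thick along the board's y, 34 mm along its x, from just above the board to 57 mm above the table, with thin whiskers to both sides that show its position.
- pointer (a joint): Pointer travel in m, 0 to 0.12, growing towards the board's +y; the pointer's centre is at y = value - 0.060 in the board's frame. Grey centre is 0.015, red 0.045, yellow 0.075, blue 0.105. Slides with about 1.5 N of friction and stays where left. It starts in the grey part.
- organizer: Clear acrylic organizer, fixed: low front deck 90 x 260 mm, 34 mm high, carrying two green bangles; behind it (+x) a 70 mm deep tier 75 mm high with tubes up to 120 mm. Origin: centre of the front deck's underside.
- hairbrush: Pink hairbrush lying down, about 210 x 55 x 37 mm, bystander. Origin near its middle, on the table.
- perfume: Glass perfume bottle with brass cap, 35 x 60 x 109 mm, standing, bystander. Origin: centre of its underside.
- curler: Steel eyelash curler lying down, about 125 x 60 x 12 mm, bystander. Origin near its middle, on the table.
- lipstick: Upright lipstick, 24 mm across, 75 mm tall, bystander. Origin: centre of its underside.
- cream_jar: Pink cream jar, 64 mm across, 50 mm tall, bystander. Origin: centre of its underside.
There are look-alikes about, which are no part of the job. What is meant by the sizer is not orange, and is the smaller of those in its own colour.

How it is judged (in metres and radians):
On the way, in this order (a step that is already met when the one before it is completed fails the run):
1. a green bangle is lifted clear of the pile (((height (world z) of bangle_a above 0.1 m and distance of each of bangle_b, bangle_c from where it was at the start of the episode below 0.015 m and horizontal distance between each of bangle_b, bangle_c and dish above 0.05 m) or (height (world z) of bangle_b above 0.1 m and distance of each of bangle_a, bangle_c from where it was at the start of the episode below 0.015 m and horizontal distance between each of bangle_a, bangle_c and dish above 0.05 m) or (height (world z) of bangle_c above 0.1 m and distance of each of bangle_a, bangle_b from where it was at the start of the episode below 0.015 m and horizontal distance between each of bangle_a, bangle_b and dish above 0.05 m))), for 0.1 s.
2. that bangle sits level on the cone, as far down as its bore goes, with the pointer not yet on a colour (((z of bangle_a in the frame of sizer between 0.086 and 0.096 m and horizontal distance between bangle_a and sizer below 0.006 m and angle between bangle_a's own z axis and vertical below 0.1 rad and distance of each of bangle_b, bangle_c from where it was at the start of the episode below 0.015 m and horizontal distance between each of bangle_b, bangle_c and dish above 0.05 m and value of joint pointer below 0.032 m) or (z of bangle_b in the frame of sizer between 0.073 and 0.083 m and horizontal distance between bangle_b and sizer below 0.006 m and angle between bangle_b's own z axis and vertical below 0.1 rad and distance of each of bangle_a, bangle_c from where it was at the start of the episode below 0.015 m and horizontal distance between each of bangle_a, bangle_c and dish above 0.05 m and value of joint pointer below 0.032 m) or (z of bangle_c in the frame of sizer between 0.06 and 0.07 m and horizontal distance between bangle_c and sizer below 0.006 m and angle between bangle_c's own z axis and vertical below 0.1 rad and distance of each of bangle_a, bangle_b from where it was at the start of the episode below 0.015 m and horizontal distance between each of bangle_a, bangle_b and dish above 0.05 m and value of joint pointer below 0.032 m))), for 0.2 s.
3. the pointer is at the colour showing under the bangle's lower edge (((z of bangle_a in the frame of sizer between 0.086 and 0.096 m and horizontal distance between bangle_a and sizer below 0.006 m and angle between bangle_a's own z axis and vertical below 0.1 rad and value of joint pointer between 0.034 and 0.056 m) or (z of bangle_b in the frame of sizer between 0.073 and 0.083 m and horizontal distance between bangle_b and sizer below 0.006 m and angle between bangle_b's own z axis and vertical below 0.1 rad and value of joint pointer between 0.064 and 0.086 m) or (z of bangle_c in the frame of sizer between 0.06 and 0.07 m and horizontal distance between bangle_c and sizer below 0.006 m and angle between bangle_c's own z axis and vertical below 0.1 rad and value of joint pointer between 0.094 and 0.116 m))), for 0.2 s.
At the end, for the whole second after the job is handed in: Pile's green bangle on the cone: level to 0.1 rad, centred to 6 mm, edge within 5 mm of its stop; pointer within 11 mm of the matching colour's centre; other green bangles moved under 15 mm; brass ones flat in the dish, 20 mm off centre at most; bystanders moved under 30 mm, not tipped (((z of bangle_a in the frame of sizer between 0.086 and 0.096 m and horizontal distance between bangle_a and sizer below 0.006 m and angle between bangle_a's own z axis and vertical below 0.1 rad and value of joint pointer between 0.034 and 0.056 m and distance of each of bangle_b, bangle_c from where it was at the start of the episode below 0.015 m and horizontal distance between each of bangle_b, bangle_c and dish above 0.05 m and linear speed of bangle_a below 0.02 m/s) or (z of bangle_b in the frame of sizer between 0.073 and 0.083 m and horizontal distance between bangle_b and sizer below 0.006 m and angle between bangle_b's own z axis and vertical below 0.1 rad and value of joint pointer between 0.064 and 0.086 m and distance of each of bangle_a, bangle_c from where it was at the start of the episode below 0.015 m and horizontal distance between each of bangle_a, bangle_c and dish above 0.05 m and linear speed of bangle_b below 0.02 m/s) or (z of bangle_c in the frame of sizer between 0.06 and 0.07 m and horizontal distance between bangle_c and sizer below 0.006 m and angle between bangle_c's own z axis and vertical below 0.1 rad and value of joint pointer between 0.094 and 0.116 m and distance of each of bangle_a, bangle_b from where it was at the start of the episode below 0.015 m and horizontal distance between each of bangle_a, bangle_b and dish above 0.05 m and linear speed of bangle_c below 0.02 m/s)) and horizontal distance between each of spare_a, spare_b and dish below 0.02 m and height (world z) of each of spare_a, spare_b below 0.03 m and angle between each of spare_a, spare_b's own z axis and vertical below 0.1 rad and distance of each of hairbrush, perfume, curler, lipstick, cream_jar from where it was at the start of the episode below 0.03 m and angle between each of hairbrush, perfume, curler, lipstick, cream_jar's own z axis and vertical below 0.3 rad); the robot touches nothing.
It fails at once if a bystander is pushed 40 mm or more away, or knocked over (distance of any of hairbrush, perfume, curler, lipstick, cream_jar from where it was at the start of the episode above 0.04 m or angle between any of hairbrush, perfume, curler, lipstick, cream_jar's own z axis and vertical above 0.5 rad).
It fails at once if a brass bangle leaves the dish (horizontal distance between any of spare_a, spare_b and dish above 0.05 m).
It also fails if it takes over 53 s, if anything falls off the work surface, if the arm or the gripper's body presses on something with over 40 N, if the wrist force passes 120 N, or if a joint passes its speed limit or range.

## Working session

There is one attempt and no reset: what is moved stays moved. The work goes in short steps, Python scripts to look and compute and a shell command to move; the robot and the scene stay as the last step left them, time stands still between calls to the robot, and variables do not carry over. Pictures are saved under pics/ and viewed, at most 13 in all, crops included, and the job is handed in when it is done.

```bash
mkdir -p pics; ls
cat > h.py <<'E'
import numpy as np, cv2
from bench import arm, vision
def cam(n):
    p=vision.camera_params(n); im,d=vision.read_camera(n); return im,d,p
def save(im,f,box=None,s=1):
    if box: im=im[box[1]:box[3],box[0]:box[2]]
    im=cv2.resize(im,None,fx=s,fy=s,interpolation=cv2.INTER_CUBIC)
    cv2.imwrite('pics/'+f,cv2.cvtColor(im,cv2.COLOR_RGB2BGR))
def ray(p,u,v,z):
    T=np.linalg.inv(p['camera_from_world']); o=T[:3,3]
    d=T[:3,:3]@np.array([(u-p['cx'])/p['fx'],(v-p['cy'])/p['fy'],1])
    return o+d*(z-o[2])/d[2]
def cloud(d,p):
    v,u=np.indices(d.shape); T=np.linalg.inv(p['camera_from_world'])
    c=np.stack([(u-p['cx'])/p['fx']*d,(v-p['cy'])/p['fy']*d,d],-1)
    return c@T[:3,:3].T+T[:3,3]
def proj(p,P):
    c=p['camera_from_world']@np.append(P,1); return p['fx']*c[0]/c[2]+p['cx'],p['fy']*c[1]/c[2]+p['cy']
E
python3 - <<'E'
from h import *
print(arm.state(), arm.grip_point_offset)
for n in('scene','side'):
    im,d,p=cam(n); save(im,n+'0.png'); np.savez('pics/'+n+'0.npz',im=im,d=d,T=p['camera_from_world'],k=[p[x] for x in('fx','fy','cx','cy')])
    print(n,np.linalg.inv(p['camera_from_world']).round(2).tolist())
E
```

```text
pics
{'time_s': 0.0, 'joint_pos': array([-1.44960300e+00,  4.91591015e-01,  1.55945436e+00,  1.33811933e-06,
        1.09171643e+00, -1.05591011e-01]), 'qvel': array([ 0.00093054, -0.00117396, -0.00175172, -0.00152801, -0.0007009 ,
        0.00026605]), 'tau': array([-3.21053391e-03, -6.18456531e+01, -2.61597526e+01, -1.71823858e-04,
        4.06606647e-03,  1.30203790e-05]), 'tool_pos': array([ 140.52818417, -608.75952952,  230.7065118 ]), 'tool_rot': array([-3.12025582e+00, -3.55335847e-01,  1.24573625e-05]), 'ft_force': array([-0.6800833 ,  0.71312186,  0.3592876 ]), 'torque': array([-0.02745276, -0.0513082 ,  0.05066393]), 'grasp_force': 0.0, 'width': 1.0004164800679698} 18.700000000000003
scene [[0.85, 0.36, -0.38, 1070.16], [0.53, -0.59, 0.61, -782.18], [-0.0, -0.72, -0.69, 976.02], [0.0, 0.0, 0.0, 1.0]]
side [[0.91, -0.25, 0.34, 131.14], [-0.42, -0.56, 0.71, -968.2], [0.02, -0.79, -0.62, 923.44], [0.0, 0.0, 0.0, 1.0]]
```

View pics/scene0.png

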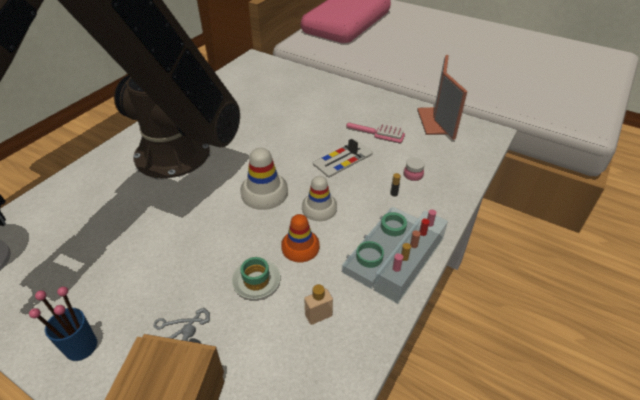

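View pics/side0.png

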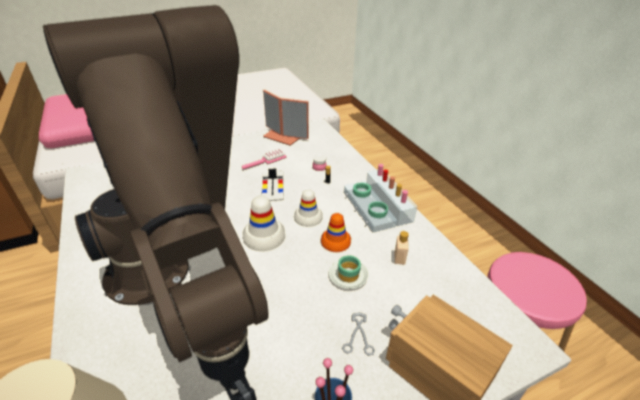

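Scene view: the cone candidates are the large ivory one (264,178), the small ivory one (319,198) and the orange one (300,238), so I choose the small ivory at (319,198). The green bangle candidates are the pile in the dish (256,272) and two on the organizer deck, (393,223) and (370,254). The one I want is (256,272). The board is at (343,157), with the pointer at its far right end (354,148).

```bash
cat > m.py <<'E'
from h import *
def ld(n):
    z=np.load('pics/'+n+'0.npz'); k=z['k']; return z['im'],z['d'],dict(fx=k[0],fy=k[1],cx=k[2],cy=k[3],camera_from_world=z['T'])
def circ(P):
    A=np.c_[2*P[:,:2],np.ones(len(P))]; s=np.linalg.lstsq(A,(P[:,:2]**2).sum(1),rcond=None)[0]
    return s[:2].round(1),np.sqrt(s[2]+s[0]**2+s[1]**2).round(1)
for n in('scene','side'):
    im,d,p=ld(n); C=cloud(d,p); hsv=cv2.cvtColor(im,cv2.COLOR_RGB2HSV)
    g=cv2.inRange(hsv,(65,70,40),(95,255,255))
    N,L,S,c=cv2.connectedComponentsWithStats(g)
    for i in range(1,N):
        if S[i,4]>40:
            m=(L==i)&(d>0); Q=C[m]; zt=np.percentile(Q[:,2],95)
            cs,_=cv2.findContours((L==i).astype('uint8'),cv2.RETR_EXTERNAL,cv2.CHAIN_APPROX_NONE)
            print(n,'green',c[i].round(),S[i,4],'xyz',Q.mean(0).round(),'top',zt.round(1),'circ',circ(Q[Q[:,2]>zt-6]))
    boxes={'scene':{'small':(303,173,337,218),'big':(240,145,289,207),'orange':(280,210,321,260),'dish':(230,258,282,300)},'side':{'small':(292,186,325,224),'big':(242,192,285,248),'dish':(327,252,369,290)}}[n]
    for k,(a,b,e,f) in boxes.items():
        Q=C[b:f,a:e][d[b:f,a:e]>0]; t=Q[:,2].max(); T=Q[Q[:,2]>t-10]
        print(n,k,'top',t.round(1),T.mean(0).round(1)); 
        if k=='small':
            F=Q[(Q[:,2]>24)&(Q[:,2]<34)]; print('  foot',circ(F[:]),F.mean(0).round())
        if k=='dish':
            F=Q[(Q[:,2]>11)&(Q[:,2]<18)]; print('  rim',circ(F))
a=ld('scene')[0][115:225,240:380]; b=ld('side')[0][150:290,240:380]
save(cv2.resize(a,(560,440)),'c1.png')
E
python3 m.py
```

```text
scene green [394. 224.] 329 xyz [786.  51.  53.] top 60.2 circ (array([785.1,  53.2]), np.float64(29.8))
scene green [370. 254.] 301 xyz [779. -74.  51.] top 59.5 circ (array([777.9, -73.7]), np.float64(32.2))
scene green [254. 270.] 334 xyz [ 562. -272.   53.] top 60.7 circ (array([ 560.2, -269.9]), np.float64(30.9))
scene small top 121.3 [560.6  27.  115.7]
  foot (array([557.1,  36.5]), np.float64(40.4)) [569.  18.  29.]
scene big top 166.7 [381.8   3.4 160.7]
scene orange top 121.0 [ 593.6 -118.3  115.3]
scene dish top 63.2 [ 560.6 -270.8   57.6]
  rim (array([ 558.3, -268.3]), np.float64(52.3))
side green [362. 190.] 158 xyz [784.  50.  51.] top 60.9 circ (array([784.3,  52.2]), np.float64(29.4))
side green [378. 209.] 159 xyz [779. -75.  50.] top 59.5 circ (array([777.7, -73.7]), np.float64(32.3))
side green [349. 266.] 197 xyz [ 558. -273.   52.] top 59.4 circ (array([ 558.4, -270.4]), np.float64(30.7))
side small top 121.6 [556.5  35.1 116. ]
  foot (array([558.2,  38.8]), np.float64(41.1)) [550.  18.  29.]
side big top 549.2 [ 199.6 -578.7  548.9]
side dish top 63.0 [ 560.1 -269.8   57.7]
  rim (array([ 560.8, -267. ]), np.float64(50.8))
```

View pics/c1.png

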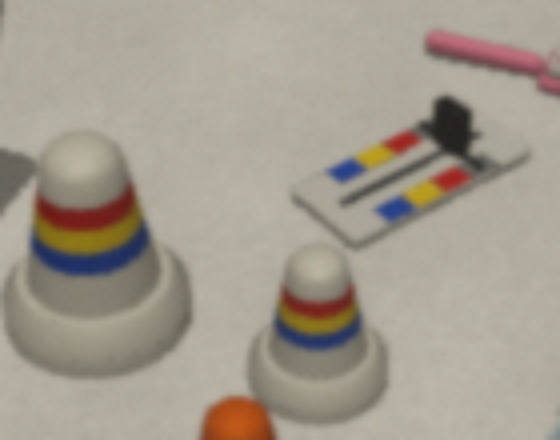

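The crop shows the small ivory cone at about (319,200), with red/yellow/blue from the top. On the board, the pointer is at the far right grey end and the colours run red, yellow, blue towards the lower left. Moving over the dish.

```bash
python3 -m jog '85 0 0 0.2 0; 85 0.2 0.16 0.25 0;85 0.84 0.676 0.25 0;85 0.84 0.676 0.25 0;85 0.84 0.676 0.25 0;85 0.84 0.676 0.25 0;85 0.84 0.676 0.25 0;85 0.84 0.676 0.25 0;85 0.84 0.676 0.25 0'; python3 -m jog '85 0.84 0.676 0 0;85 0.84 0.676 0 0;85 0.84 0.676 0 0;85 0.84 0.676 0 0;85 0.84 0.676 0 0;85 0.84 0.676 -0.2 0;85 0.84 0.676 -0.2 0;85 0.84 0.676 -0.2 0;85 0.84 0.676 -0.2 0'
cat > w.py <<'E'
from h import *
import sys
im,d,p=cam('wrist'); s=arm.state(); print('tcp',s['tool_pos'].round(1),s['tool_rot'].round(3),s['time_s'],'F',s['ft_force'].round(1),s['width'],s['joint_pos'].round(2))
np.savez('pics/w.npz',im=im,d=d,T=p['camera_from_world'],k=[p[x] for x in('fx','fy','cx','cy')])
save(im,sys.argv[1])
C=cloud(d,p)
hsv=cv2.cvtColor(im,cv2.COLOR_RGB2HSV); g=cv2.inRange(hsv,(65,70,40),(95,255,255))
N,L,S,c=cv2.connectedComponentsWithStats(g)
for i in range(1,N):
    if S[i,4]>300:
        Q=C[(L==i)&(d>0)]; t=np.percentile(Q[:,2],90) if len(Q) else 0
        T=Q[Q[:,2]>t-4]; r=cv2.minEnclosingCircle(np.float32(T[:,:2])); print('green',c[i].round(),S[i,4],'top',t,'encl',r)
E
python3 w.py w1.png
```

```text
time_s: 0.85
tool_pos: [353.4, -437.2, 294.0]
tool_rot: [-3.12, -0.362, -0.001]
ft_force: [-0.3, -0.1, 0.2]
width: 0.996
grasp_force: 0.0
time_s: 1.6
tool_pos: [560.7, -270.2, 242.1]
tool_rot: [-3.119, -0.359, 0.004]
ft_force: [-0.2, 0.4, -0.3]
width: 0.996
grasp_force: 0.0
tcp [ 560.4 -271.2  243.3] [-3.121e+00 -3.570e-01  2.000e-03] 1.65 F [0.2 0.1 0.5] 0.9957031177820849 [-0.56  0.48  1.55 -0.    1.12  0.79]
green [315. 193.] 675 top 57.761351344877234 encl ((559.9778442382812, -267.1449279785156), 33.66017150878906)
```

View pics/w1.png

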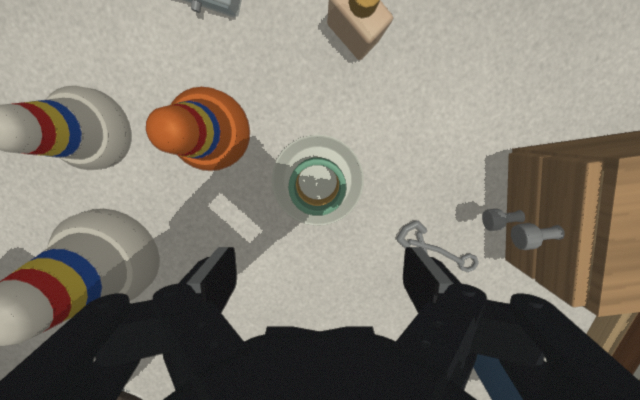

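Wrist view: the green bangle on the pile is at (317,186) in the dish (318,180). The orange cone is at (200,125), the small ivory cone at left (80,125) and the big one lower left. I'll refine the pile and cone positions by casting rays.

```bash
cat > f.py <<'E'
from h import *
def ldw(f='w'):
    z=np.load(f'pics/{f}.npz'); k=z['k']; return z['im'],z['d'],dict(fx=k[0],fy=k[1],cx=k[2],cy=k[3],camera_from_world=z['T'])
def fit(im,p,box,z,lo=(60,45,20),hi=(98,255,255)):
    a,b,e,f=box; hsv=cv2.cvtColor(im,cv2.COLOR_RGB2HSV); m=np.zeros(im.shape[:2],np.uint8)
    m[b:f,a:e]=cv2.inRange(hsv,lo,hi)[b:f,a:e]
    m=cv2.morphologyEx(m,cv2.MORPH_OPEN,np.ones((2,2)))
    y,x=np.nonzero(m); P=np.float32([ray(p,u,v,z)[:2] for u,v in zip(x,y)])
    return len(x),cv2.minEnclosingCircle(P),cv2.fitEllipse(cv2.convexHull(P))
if __name__=='__main__':
    im,d,p=ldw()
    print(fit(im,p,(275,140,360,225),58))
    from m import ld
    for n,b in(('scene',(232,250,280,300)),('side',(330,250,370,290))):
        i,dd,q=ld(n); print(n,fit(i,q,b,58))
    C=cloud(d,p)[80:175,0:140].reshape(-1,3); dd=d[80:175,0:140].ravel()
    C=C[dd>0]; T=C[C[:,2]>108]; print('tip',C[:,2].max(),T.mean(0),len(T))
E
python3 f.py|grep -v circ
```

```text
(1120, ((559.5059814453125, -268.5676574707031), 34.69902801513672), ((559.4450073242188, -268.5686950683594), (67.11145782470703, 68.91375732421875), 103.78144073486328))
scene small top 121.3 [560.6  27.  115.7]
  foot (array([557.1,  36.5]), np.float64(40.4)) [569.  18.  29.]
scene big top 166.7 [381.8   3.4 160.7]
scene orange top 121.0 [ 593.6 -118.3  115.3]
scene dish top 63.2 [ 560.6 -270.8   57.6]
  rim (array([ 558.3, -268.3]), np.float64(52.3))
side small top 121.6 [556.5  35.1 116. ]
  foot (array([558.2,  38.8]), np.float64(41.1)) [550.  18.  29.]
side big top 549.2 [ 199.6 -578.7  548.9]
side dish top 63.0 [ 560.1 -269.8   57.7]
  rim (array([ 560.8, -267. ]), np.float64(50.8))
scene (387, ((567.61279296875, -274.1724548339844), 40.72004699707031), ((567.1818237304688, -274.4559020996094), (69.04110717773438, 81.4941635131836), 46.857704162597656))
side (247, ((556.5200805664062, -281.24261474609375), 40.49504089355469), ((556.3118896484375, -280.6325378417969), (67.7756118774414, 80.37972259521484), 146.33285522460938))
tip 117.95286939380719 [557.7370492   27.12569056 112.40033019] 845
```

```bash
python3 -m jog '85 -0.003 0.006 -0.15 0;85 -0.003 0.006 -0.3 0;85 -0.003 0.006 -0.45 0;85 -0.003 0.006 -0.6 0;85 -0.003 0.006 -0.72 0;85 -0.003 0.006 -0.8 0;85 -0.003 0.006 -0.84 0;85 -0.003 0.006 -0.868 0;85 -0.003 0.006 -0.868 0;85 -0.003 0.006 -0.868 0'; python3 -c "
from h import *
im,d,p=cam('wrist');save(im,'w2.png')"
```

```text
time_s: 2.48
tool_pos: [560.1, -270.3, 28.1]
tool_rot: [3.12, 0.354, 0.002]
ft_force: [-0.3, 0.6, 0.7]
width: 0.992
grasp_force: 0.0
```

View pics/w2.png

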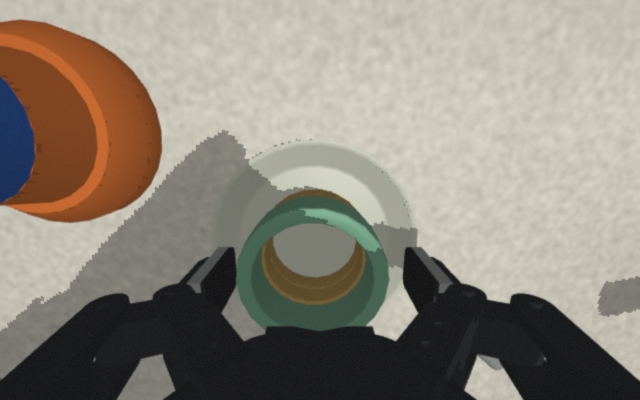

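Wrist view: the ring, centred near (312,265), sits between the pads with similar gaps on both sides, and no brass is inside the grip. Closing.

```bash
python3 -m jog '72 0 0 0 0;66 0 0 0 0;66 0 0 0 0;66 0 0 0 0;66 0 0 0 0;66 0 0 0 0;66 0 0 0 0' 25; python3 -m jog '60 0 0 0.02 0;60 0 0 0.05 0;60 0 0 0.1 0;60 0 0 0.2 0;60 0 0 0.3 0;60 0 0 0.45 0;60 0 0 0.6 0;60 0 0 0.6 0' 25; python3 w.py w3.png
```

```text
time_s: 3.12
tool_pos: [560.4, -269.9, 28.6]
tool_rot: [3.12, 0.355, 0.003]
ft_force: [-2.4, -0.2, 8.6]
width: 0.814
grasp_force: 26.4
time_s: 3.78
tool_pos: [562.0, -270.7, 185.3]
tool_rot: [3.114, 0.355, 0.014]
ft_force: [0.0, 0.1, -0.5]
width: 0.818
grasp_force: 28.8
tcp [ 561.1 -270.1  182. ] [3.116 0.355 0.01 ] 3.8333 F [-0.9  0.4 -0.9] 0.8138916714035866 [-0.55  0.54  1.62 -0.    0.97  0.79]
green [319. 271.] 8133 top 214.0394779380254 encl ((561.916748046875, -270.23370361328125), 34.91362380981445)
```

View pics/w3.png

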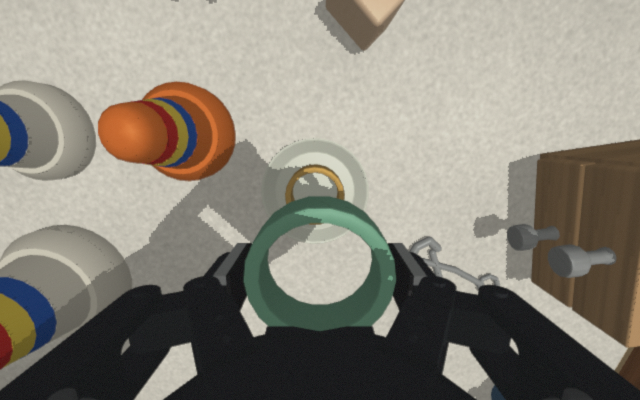

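The bangle is held (centre about (319,271)), and the brass bangles stay in the dish at (315,187). Travelling to just short of the cone to look.

```bash
python3 -m jog '60 -0.03 0.08 0.16 0;60 -0.05 0.2 0.24 0;60 -0.1 0.34 0.24 0;60 -0.14 0.5 0.24 0;60 -0.18 0.66 0.24 0;60 -0.2 0.82 0.24 0;60 -0.22 0.98 0.24 0;60 -0.22 1 0.24 0'; python3 -m jog '60 0 0.1 0 0;60 0 0.2 0 0;60 0 0.2 0 0;60 0 0.2 0 0;60 0 0.2 0 0'; python3 w.py w4.png
python3 - <<'E'
from f import *
im,d,p=ldw(); C=cloud(d,p)
ok=d>0; hsv=cv2.cvtColor(im,cv2.COLOR_RGB2HSV)
P=C[ok]; m=(abs(P[:,0]-558)<60)&(abs(P[:,1]-33)<60)
Q=P[m]; print('max',Q[:,2].max()); T=Q[Q[:,2]>112]; T=T[T[:,2]<120]; print('tip',T.mean(0),cv2.minEnclosingCircle(np.float32(T[:,:2])),len(T))
# robust axis fit: cone surface r = 36.5-(z-30)*15/78
from scipy.optimize import least_squares
S=Q[(Q[:,2]>38)&(Q[:,2]<105)]; 
f=lambda a:np.hypot(S[:,0]-a[0],S[:,1]-a[1])-(36.5-(S[:,2]-30+a[2])*15/78)
r=least_squares(f,[558,33,0],loss='soft_l1',f_scale=1.); print('axis',r.x,np.median(abs(r.fun)),len(S))
F=Q[(Q[:,2]>28)&(Q[:,2]<32)]; print('foot',cv2.minEnclosingCircle(np.float32(F[:,:2])),len(F))
g=cv2.inRange(hsv,(65,70,40),(95,255,255))>0; G=C[g&ok]; t=np.percentile(G[:,2],90); G=G[G[:,2]>t-4]
A=np.c_[G[:,:2]-G[:,:2].mean(0),np.ones(len(G))]; print('plane slope',np.linalg.lstsq(A,G[:,2],rcond=None)[0])
E
```

```text
time_s: 4.5
tool_pos: [503.0, -14.8, 236.9]
tool_rot: [-3.12, -0.36, 0.002]
ft_force: [-0.4, -0.6, -0.2]
width: 0.815
grasp_force: 29.4
time_s: 4.92
tool_pos: [504.7, 30.2, 236.7]
tool_rot: [3.121, 0.356, -0.001]
ft_force: [0.6, -0.4, -1.2]
width: 0.814
grasp_force: 29.4
tcp [504.7  29.9 236.7] [ 3.121e+00  3.550e-01 -1.000e-03] 4.9667 F [ 0.  -0.8 -1.1] 0.8199946150708788 [-0.07  0.32  1.84 -0.    0.99  1.27]
green [319. 272.] 8164 top 265.4077229279349 encl ((504.5454406738281, 30.260164260864258), 35.0753173828125)
max 338.8948327376107
tip [557.29720765  39.61674742 114.92623295] ((557.0223999023438, 39.05893325805664), 18.525287628173828) 1160
axis [556.91675196  39.55203861   0.96542355] 0.09820611235669219 1075
foot ((556.8678588867188, 39.33906936645508), 43.35280990600586) 1009
plane slope [6.15267467e-03 2.97698168e-03 2.64600199e+02]
```

View pics/w4.png

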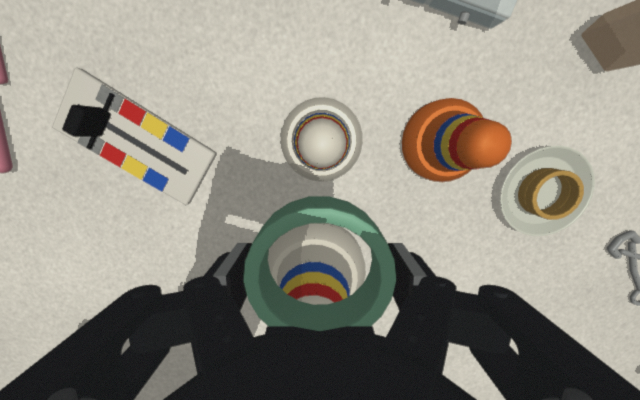

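The view shows the small cone (322,140) upright ahead and the bangle (319,272) level in the grip. The board is at upper left, with the pointer on grey (88,121), then red, yellow and blue. Going over the cone tip to check centring.

```bash
python3 -m jog '60 0.1 0.018 0 0;60 0.21 0.037 -0.06 0;60 0.21 0.037 -0.2 0;60 0.21 0.037 -0.33 0;60 0.21 0.037 -0.4 0;60 0.21 0.037 -0.4 0;60 0.21 0.037 -0.4 0'; python3 w.py w5.png
python3 - <<'E'
from f import *
im,d,p=ldw(); C=cloud(d,p); P=C[d>0]
Q=P[(abs(P[:,0]-557)<24)&(abs(P[:,1]-39.5)<24)&(P[:,2]<119)]; print(Q[:,2].max(),len(Q))
hi=Q[Q[:,2]>114]; print('tip top',hi.mean(0),cv2.minEnclosingCircle(np.float32(hi[:,:2])),len(hi))
E
```

```text
time_s: 5.55
tool_pos: [557.3, 38.9, 136.5]
tool_rot: [-3.121, -0.354, 0.003]
ft_force: [-0.2, 0.1, 0.5]
width: 0.816
grasp_force: 29.4
tcp [557.8  39.  137.7] [3.121e+00 3.540e-01 1.000e-03] 5.6 F [-0.1 -0.4  0.6] 0.8111507467842058 [-0.05  0.51  1.82 -0.    0.81  1.3 ]
green [319. 272.] 8181 top 165.2065816234615 encl ((558.2274780273438, 38.825401306152344), 34.901084899902344)
118.63809113129753 2612
tip top [556.40247284  39.32176329 115.81234451] ((557.5060424804688, 39.855133056640625), 16.839763641357422) 1419
```

View pics/w5.png

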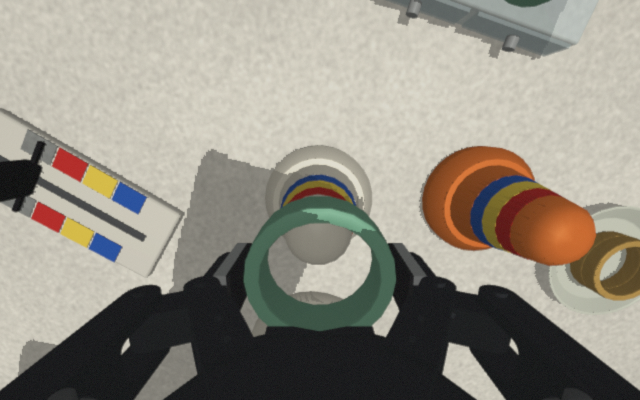

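```bash
python3 -m jog '60 -0.003 0.003 -0.05 0;60 -0.003 0.003 -0.1 0;60 -0.003 0.003 -0.14 0;60 -0.003 0.003 -0.17 0;60 -0.003 0.003 -0.18 0;60 -0.003 0.003 -0.18 0'; python3 -m jog '60 0 0 -0.008 0;60 0 0 -0.016 0;60 0 0 -0.024 0;60 0 0 -0.024 0;60 0 0 -0.024 0'
```

```text
time_s: 6.1
tool_pos: [556.7, 40.4, 91.9]
tool_rot: [3.121, 0.355, -0.0]
ft_force: [-0.8, -0.1, 0.4]
width: 0.819
grasp_force: 29.4
time_s: 6.52
tool_pos: [556.5, 40.5, 85.8]
tool_rot: [3.121, 0.356, -0.0]
ft_force: [-0.5, 0.4, -0.2]
width: 0.818
grasp_force: 29.4
```

```bash
python3 -m jog '60 0 0 -0.008 0;60 0 0 -0.016 0;60 0 0 -0.016 0;60 0 0 -0.016 0'; python3 -m jog '60 0 0 -0.008 0;60 0 0 -0.016 0;60 0 0 -0.016 0;60 0 0 -0.016 0';python3 -m jog '60 0 0 -0.008 0;60 0 0 -0.016 0;60 0 0 -0.016 0;60 0 0 -0.016 0'
```

```text
time_s: 6.85
tool_pos: [556.5, 40.5, 81.7]
tool_rot: [3.121, 0.356, -0.001]
ft_force: [-0.3, 0.8, -0.2]
width: 0.814
grasp_force: 29.4
time_s: 7.18
tool_pos: [556.6, 40.5, 77.7]
tool_rot: [3.121, 0.355, -0.0]
ft_force: [0.2, 0.4, -0.9]
width: 0.813
grasp_force: 29.4
time_s: 7.52
tool_pos: [557.0, 40.4, 73.8]
tool_rot: [3.121, 0.355, 0.001]
ft_force: [2.8, -1.0, -1.1]
width: 0.818
grasp_force: 29.3
```

```bash
python3 -m jog '60 0.002 0 -0.004 0;60 0.002 0 -0.006 0;60 0.002 0 -0.006 0;60 0.002 0 -0.006 0'; python3 w.py w6.png; python3 -c "
from h import *
im,d,p=cam('scene'); save(im,'s6.png',(290,160,350,225),8); u=proj(p,np.array([557,40,78])); print(u)"
```

```text
time_s: 7.85
tool_pos: [557.3, 40.4, 72.4]
tool_rot: [3.121, 0.356, 0.001]
ft_force: [2.1, -2.5, 1.0]
width: 0.814
grasp_force: 29.5
tcp [557.3  40.4  72.4] [3.121e+00 3.550e-01 1.000e-03] 7.9 F [ 3.1 -3.   1.1] 0.8120094738138678 [-0.05  0.61  1.87 -0.    0.66  1.3 ]
green [318. 256.] 5978 top 101.29601867171493 encl ((556.9426879882812, 39.76424789428711), 35.055355072021484)
(np.float64(319.30944879206675), np.float64(188.86476843690676))
```

View pics/s6.png

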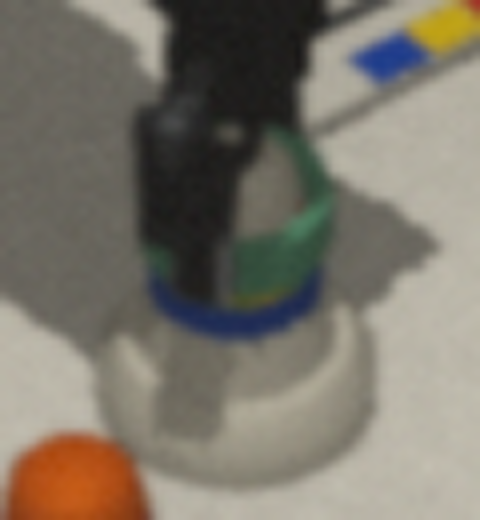

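The crop shows the green bangle's lower edge at (260,300) with a yellow sliver below it, then blue, so it is seating at yellow. I'll relieve the side force, press lightly and release.

```bash
python3 -m jog '60 0.002 -0.002 -0.002 0;60 0.002 -0.002 -0.005 0;60 0.002 -0.002 -0.005 0'; python3 -m jog '70 0 0 0 0;74 0 0 0 0;78 0 0 0 0;82 0 0 0 0;85 0 0 0 0;85 0 0 0 0;85 0 0 0 0'; python3 w.py w7.png
```

```text
time_s: 8.2
tool_pos: [557.5, 40.1, 71.2]
tool_rot: [-3.121, -0.355, 0.0]
ft_force: [0.3, -1.2, 2.6]
width: 0.818
grasp_force: 29.8
time_s: 8.78
tool_pos: [557.5, 40.0, 71.0]
tool_rot: [3.121, 0.356, -0.0]
ft_force: [0.7, 0.5, 0.3]
width: 0.994
grasp_force: 0.0
tcp [557.5  40.   71. ] [ 3.121  0.356 -0.   ] 8.8333 F [-0.2  0.3 -0.3] 0.9953343557409384 [-0.05  0.61  1.87 -0.    0.66  1.3 ]
green [318. 255.] 5803 top 100.67104242248985 encl ((558.0111083984375, 39.98423767089844), 34.21074676513672)
```

```bash
python3 -m jog '85 0 0 0.04 0;85 0 0 0.14 0;85 0 0 0.3 0;85 0 0 0.46 0;85 -0.1 0.04 0.6 0;85 -0.2 0.1 0.66 0;85 -0.2 0.2 0.66 0;85 -0.2 0.28 0.66 0;85 -0.2 0.28 0.66 0'; python3 w.py w8.png
python3 - <<'E'
from f import *
im,d,p=ldw(); C=cloud(d,p); hsv=cv2.cvtColor(im,cv2.COLOR_RGB2HSV)
g=cv2.inRange(hsv,(65,70,40),(95,255,255))>0; ok=(d>0)&(abs(C[...,0]-557)<45)&(abs(C[...,1]-40)<45)&(C[...,2]>60)
G=C[g&ok]; t=np.percentile(G[:,2],80); G=G[abs(G[:,2]-t)<4]
A=np.c_[G[:,:2]-G[:,:2].mean(0),np.ones(len(G))]; print('ring top',t,'slope',np.linalg.lstsq(A,G[:,2],rcond=None)[0],cv2.minEnclosingCircle(np.float32(G[:,:2])))
col={'red':[((0,150,90),(8,255,255)),((172,150,90),(180,255,255))],'yellow':[((18,120,120),(32,255,255))],'blue':[((100,130,60),(125,255,255))]}
pts={}
for k,rs in col.items():
    m=sum(cv2.inRange(hsv,*r) for r in rs); N,L,S,c=cv2.connectedComponentsWithStats(m)
    for i in range(1,N):
        if S[i,4]>80:
            w=ray(p,*c[i],12)
            if w[1]>90: print(k,c[i].round(1),S[i,4],w.round(1)); pts.setdefault(k,[]).append(w)
mid={k:np.mean(v,0) for k,v in pts.items()}; v=mid['blue']-mid['red']; print({k:m.round(1) for k,m in mid.items()},'dir',np.degrees(np.arctan2(v[1],v[0])),np.linalg.norm(v))
u=v/np.linalg.norm(v); grey=mid['red']-u*30; 
ok=(d>0)&(np.hypot(C[...,0]-grey[0],C[...,1]-grey[1])<60)&(C[...,2]>48)&(C[...,2]<65)
B=C[ok]; rel=(B-mid['yellow'])@u; print('grey',grey.round(1),'pointer top',B.mean(0).round(1),len(B),'along',rel.min(),rel.max(),'n',cv2.minAreaRect(np.float32(B[:,:2])))
R=cv2.Rodrigues(arm.state()['tool_rot'])[0]; print('tool y',np.degrees(np.arctan2(R[1,1],R[0,1])))
E
```

```text
time_s: 9.58
tool_pos: [507.1, 112.3, 237.6]
tool_rot: [-3.121, -0.358, -0.003]
ft_force: [-0.0, -0.6, -0.3]
width: 0.992
grasp_force: 0.0
tcp [507.2 111.2 237.1] [3.121e+00 3.590e-01 2.000e-03] 9.6333 F [-0.  -0.5 -0.5] 0.9962807452511792 [ 0.09  0.33  1.81 -0.    1.    1.43]
green [545.   4.] 393 top 57.2977941858724 encl ((748.5615234375, -75.20079803466797), 16.701263427734375)
green [401. 165.] 804 top 100.65187473363986 encl ((557.3233642578125, 40.763328552246094), 34.024330139160156)
ring top 100.28483527747754 slope [3.53876610e-03 5.49606055e-04 9.95493223e+01] ((557.3134155273438, 40.7919807434082), 34.051353454589844)
red [197.9 129.5] 332 [537.6 277.2  12. ]
red [176.6 170.4] 296 [479.3 298.4  12. ]
yellow [218.9 142.8] 348 [527.3 249.   12. ]
yellow [197.  182.8] 308 [469.  270.2  12. ]
blue [239.4 155.6] 306 [517.2 220.8  12. ]
blue [217.1 194.8] 269 [458.8 242.   12. ]
{'red': array([508.4, 287.8,  12. ]), 'yellow': array([498.1, 259.6,  12. ]), 'blue': array([488. , 231.4,  12. ])} dir -109.94936214027535 59.96408672599113
grey [518.7 316.   12. ] pointer top [517.9 310.6  54.9] 501 along -63.85973128987873 -47.87301679840596 n ((517.4732666015625, 312.0358581542969), (15.968893051147461, 33.26434326171875), 70.10531616210938)
tool y -76.87746470985346
```

View pics/w8.png

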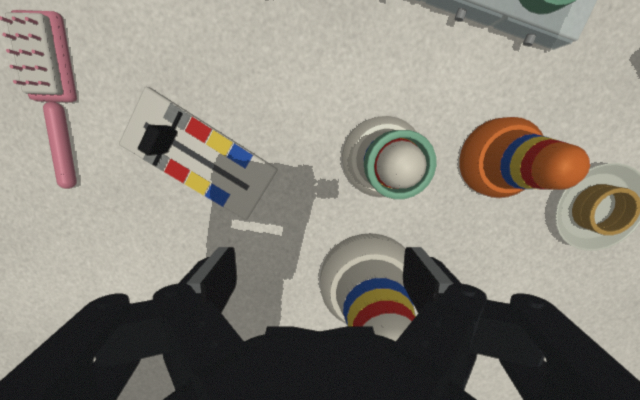

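The bangle is level and centred on the cone at (401,165). The pointer stands on grey at (157,138). Going over the pointer with the fingers turned along the board.

```bash
python3 -m jog '70 0.01 0.15 0 -0.15;60 0.02 0.3 0 -0.3;50 0.03 0.46 0 -0.45;50 0.04 0.62 0 -0.6;50 0.04 0.76 0 -0.735;50 0.04 0.804 0 -0.735;50 0.04 0.804 0 -0.735;50 0.04 0.804 0 -0.735'; python3 -m jog '50 0 0 -0.15 0;50 0 0 -0.3 0;50 0 0 -0.4 0;50 0 0 -0.4 0;50 0 0 -0.4 0'
python3 - <<'E'
from h import *
im,d,p=cam('wrist'); s=arm.state(); R=cv2.Rodrigues(s['tool_rot'])[0]; print(s['tool_pos'],np.degrees(np.arctan2(R[1,1],R[0,1])),s['joint_pos'].round(2))
C=cloud(d,p); ok=(d>0)&(np.hypot(C[...,0]-517,C[...,1]-312)<30)&(C[...,2]>50)&(C[...,2]<62); B=C[ok]; print(cv2.minAreaRect(np.float32(B[:,:2])),len(B))
E
```

```text
time_s: 10.3
tool_pos: [517.5, 310.4, 235.8]
tool_rot: [3.093, -0.544, -0.001]
ft_force: [0.8, -0.2, 0.7]
width: 0.584
grasp_force: 0.0
time_s: 10.72
tool_pos: [517.8, 309.4, 136.0]
tool_rot: [3.092, -0.549, -0.003]
ft_force: [0.8, -0.8, 0.3]
width: 0.583
grasp_force: 0.0
[518.42835972 310.02545619 137.36408928] -110.12172970843964 [ 0.43  0.57  1.71 -0.    0.87  2.35]
((517.8145751953125, 312.88824462890625), (15.292526245117188, 33.168365478515625), 69.14864349365234) 731
```

```bash
python3 -m jog '50 -0.002 0.01 -0.12 0;50 -0.002 0.01 -0.25 0;50 -0.002 0.01 -0.36 0;50 -0.002 0.01 -0.41 0;50 -0.002 0.01 -0.43 0;50 -0.002 0.01 -0.43 0'; python3 -m jog '35 0 0 0 0;25 0 0 0 0;18 0 0 0 0;12 0 0 0 0;12 0 0 0 0;12 0 0 0 0;12 0 0 0 0' 20
```

```text
time_s: 11.27
tool_pos: [517.7, 313.5, 29.4]
tool_rot: [-3.093, 0.548, -0.001]
ft_force: [0.2, 0.3, 1.2]
width: 0.587
grasp_force: 0.0
time_s: 11.85
tool_pos: [517.7, 313.8, 30.0]
tool_rot: [-3.092, 0.547, -0.003]
ft_force: [-1.3, -0.7, 8.0]
width: 0.185
grasp_force: 22.1
```

```bash
python3 -m jog '12 -0.010 -0.027 0 0;12 -0.021 -0.057 0 0;12 -0.032 -0.088 0 0;12 -0.043 -0.119 0 0;12 -0.054 -0.149 0 0;12 -0.065 -0.180 0 0;12 -0.073 -0.202 0 0;12 -0.077 -0.212 0 0;12 -0.077 -0.212 0 0;12 -0.077 -0.212 0 0'; python3 -m jog '18 0 0 0 0;30 0 0 0 0;40 0 0 0 0;50 0 0 0 0;50 0 0 0 0;50 0 0 0.04 0;50 0 0 0.16 0;50 0 0 0.32 0;50 0 0 0.48 0;50 -0.06 0.06 0.6 0;50 -0.06 0.06 0.6 0'; python3 w.py w9.png
python3 - <<'E'
from f import *
im,d,p=ldw(); C=cloud(d,p)
y=np.array([498.1,259.6]); u=np.array([-.341,-.940])
ok=(d>0)&(np.hypot(C[...,0]-y[0],C[...,1]-y[1])<40)&(C[...,2]>50)&(C[...,2]<62); B=C[ok]
r=cv2.minAreaRect(np.float32(B[:,:2])); print('pointer',r,'err along',(np.array(r[0])-y)@u)
hsv=cv2.cvtColor(im,cv2.COLOR_RGB2HSV); m=cv2.inRange(hsv,(18,120,120),(32,255,255)); N,L,S,c=cv2.connectedComponentsWithStats(m)
for i in range(1,N):
    if S[i,4]>60: print('yellow',c[i],S[i,4],ray(p,*c[i],12).round(1))
s,_,_=cam('scene'); save(s,'s9.png',(230,110,390,310),3)
E
```

```text
time_s: 12.68
tool_pos: [498.3, 260.5, 30.0]
tool_rot: [-3.093, 0.548, -0.003]
ft_force: [-0.5, -2.0, 9.4]
width: 0.184
grasp_force: 22.3
time_s: 13.6
tool_pos: [483.1, 277.5, 185.1]
tool_rot: [-3.089, 0.546, -0.011]
ft_force: [-0.2, 0.1, 0.7]
width: 0.585
grasp_force: 0.0
tcp [482.9 276.6 182.3] [-3.091  0.545 -0.008] 13.65 F [ 1.  -0.1 -0.7] 0.5870065196714063 [0.4  0.45 1.79 0.   0.9  2.32]
green [568.  37.] 2599 top 100.49381676447643 encl ((552.4130859375, 43.841651916503906), 34.218875885009766)
pointer ((497.84539794921875, 259.9811706542969), (15.045466423034668, 34.06775665283203), 70.41959381103516) err along -0.2714811157226271
yellow [330.66666667 144.78588808] 411 [527.4 249.   12. ]
yellow [322.33333333 200.94166667] 120 [470.7 279.3  12. ]
yellow [336.87671233 201.13013699] 146 [464.7 263.5  12. ]
```

View pics/s9.png

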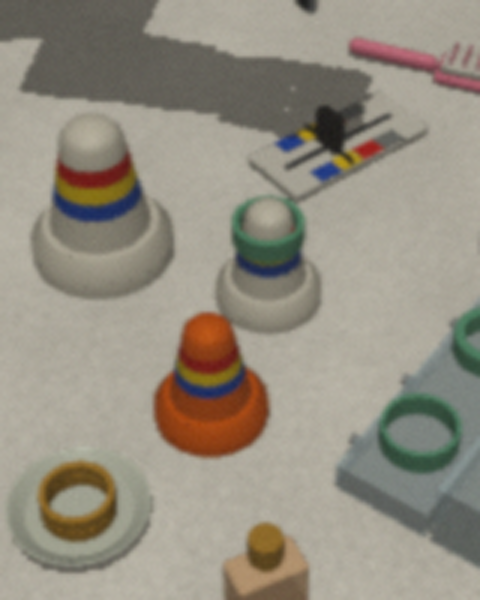

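The bangle sits level on the small ivory cone at (268,230). Its height puts the lower edge about 76–77 mm up, inside the yellow band. The pointer is over the yellow patches, with red and blue showing on either side, both brass bangles are in the dish and the gripper is clear.

```bash
python3 -c "
from bench import arm
print(arm.finish_job())"
```

```text
the job is handed in; nothing more can be done
None
```

The pile's green bangle sits level on the small ivory cone at the yellow band, the pointer is on the yellow patches within about 1 mm of their centre by camera, and the job was handed in at about 14 s; no verdict was returned.

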